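Load a bearing housing into the soak cabinet

TASK

The bearing housing has to soak to temperature before it is scanned. Lower it gently over the spigot of the carrier, flange down and fully seated, then push the loaded carrier through the sprung flap of the soak cabinet until it is fully home against the backstop that is hidden inside, and let go so that the flap is shut behind it with just the rod and grip left outside. Push gently and feel for the backstop: it is only clamped and must not be shoved back from its setting; leave everything else where it lies.

Things in the scene. Friction and masses are not known exactly. Their poses are not given: they have to be found in the camera images.
- housing: The bearing housing: turned aluminium, about 220 g: flange 68 mm in diameter, 8 mm thick, with a 44 mm hub on it, 40 mm high in all, a 24 mm bore right through. The three turned parts swap places; only this one has both a flange and a through bore. Lies flange down; grip it by the hub. Origin: centre of the flange's underside, z up.
- carrier: The carrier: loose, about 500 g, on the cabinet's tray outside the flap: an aluminium plate 110 x 110 x 12 mm with a spigot in the middle and an 8 mm rod, its axis 9 mm above the origin, running back to the grip. Origin: centre of the plate's underside; x towards the flap, along the push; z up. Leading edge 55 mm ahead of the origin.
- spigot (a point): Foot of the carrier's spigot, on the plate's top face, 12 mm above the carrier's origin; axes as the carrier's. The steel spigot is 18 mm in diameter, 26 mm tall, tapered at the tip. A seated housing has its underside here.
- grip (a point): Centre of the carrier's grip: an upright black plate 8 mm thick (x), 45 mm wide (y), 50 mm tall, 270 mm behind the carrier's origin, this point 28 mm above it; axes as the carrier's. Its foot is 3 mm above the tray.
- cabinet: The soak cabinet, fixed: white box 300 mm long (x), 250 wide, 210 high (roof handle to 244). Origin: on the bench under the flap, in the plane of the front wall; x into the cabinet, along the lane; z up. Its tray reaches 210 mm out in front. Tray and lane floor are one flat sheet 8 mm above the bench; guides 14 mm tall, 116 mm apart, run along it from x = -210 to 250 mm.
- port (a point): Middle of the port's sill, 8 mm above the cabinet's origin, axes as the cabinet's. Hidden in the lane beyond it is the backstop, a rubber-faced block 35 mm high on the middle line, its face clamped anywhere 178 to 238 mm past this point (it must be felt); it slips above about 12 N. With the carrier home, the grip's centre is 87 to 147 mm in front of this point.
- flap (a joint): The sprung flap: grey, 112 mm wide, 114 tall, 4 thick, hinged at its top 125 mm above the bench. 0 = shut; grows (rad) as it swings into the cabinet, to 1.45. Spring and weight shut it with 0.06 N m (shut) to 0.2 N m (1 rad); flap and sliding friction together resist the push by 1 to 6 N. A notch 22 mm wide, 24 tall in its lower edge lets it shut over the rod.
- ring_gauge: Bystander: plain steel ring, 62 mm outside diameter, 24 mm bore, 26 mm high, no flange. Origin: centre of its underside, z up.
- blind_cover: Bystander: flanged aluminium cover like the housing but lower (28 mm) and with no hole through it. Origin: centre of its underside, z up.
- calibration_ball: Bystander: white 25 mm ball on a dark steel post with a 48 mm round foot, 73 mm high. Origin: centre of its underside.
- probe_box: Bystander: black plastic box 90 x 60 x 30 mm. Origin: centre of its underside, x along its 90 mm.
- screwdriver: Bystander: screwdriver lying on the plate. Origin: on the underside, x along it towards the tip.
- vee_block: Bystander: dark steel vee block 70 x 50 x 40 mm. Origin: centre of its underside, x along its groove.
Things that resemble listed ones, but are neither listed nor needed, are in the scene too. Leave any red look-alike of the housing alone.

How it is judged:
By the outcome, as a careful person would: the job done as asked, in the order asked, and still so for the second after the job is handed in, with the robot touching nothing.
It also fails if it takes over 67 s, if anything falls off the work surface, if the arm or the gripper's body presses on something with over 40 N, if the wrist force passes 120 N, or if a joint passes its speed limit or range.

ROBOT

A 6-joint arm with a two-finger parallel gripper is mounted at the origin on the work surface. World frame = base frame: x ahead of the robot, y to its left, z up, the work surface at z = 0. Lengths are in m, angles in rad, forces in N, time in s.
With the tool pointing down it reaches from about 0.375 to 0.75 m from the base axis. Payload 9 kg.
Tool frame: the origin (TCP) lies on the mounting face of the last link; the fingertips stand 173 mm ahead of it and the grasp point (between the pads) lies 155 mm ahead of it (manip.tip_reach is the distance from the TCP to the fingertips, in m); z points along the fingers, y is the line along which they close (so a half turn about z gives the same grasp; the last joint's range is limited). The gripper opens to 85 mm and grips with 20 to 120 N. Pads are 22 mm wide; open, the fingers measure 114 mm over their backs; the gripper's body (76 mm by 85 mm) begins 54 mm behind the grasp point. The pads swing forward as they close: fully open they stand 13 mm farther back than shut.
Start: joints at [-1.536, 0.104, 0.097, 1.564, 0, 1.353], TCP at [0.15, -0.581, 0.405] pointing down, gripper open.
Joint ranges: [-2.99, 2.99], [-0.84, 1.86], [-1.1, 1.16], [-1.84, 2.11], [-1.51, 1.56], [-3.14, 3.14]. Speed limits (rad/s): [2.22, 2.22, 2.57, 3.14, 3.14, 3.14].

INTERFACE

Orientations are given as a rotation vector (axis times angle).
In Python, from rig import manip gives the robot as it stands.
- The arm moves only by the tool apply_moves, never from a script. Its argument "deltas" is a list of rows, each an object of numbers: "x", "y", "z": the shift along the tool's x, y, z in cm; "wx", "wy", "wz": the turn, a rotation vector about the tool's x, y, z in rad. In form: [{"x": .., "y": .., "z": .., "wx": .., "wy": .., "wz": ..}, ...]. A call has 1 to 20 rows; each row shifts and turns the commanded pose from where the row before left it, along the tool's axes as they then stand; what a row does not reach is not made up. A row lasts 1/10 s, in which the tool goes at most 50 mm and 8.59 degrees, less where a joint would pass 70% of its speed; a pose out of reach is approached as far as the arm can. A call with a gripper value outside its range is refused whole. "claw" is the opening, from -1 (shut) to 1 (fully open), set as the call begins (left out, the last holds). The fingers move at their own pace and stop on an object; "grip_force" is the grip in N (left out, the last holds). Time passes only in rows, so rows that do not move let the fingers close. It gives the time, the measured TCP pose, the force, the opening and the grip force at its end, in the units of the state.
- manip.get_obs(): the state, without advancing time (a new reading comes with each control period).
- manip.grab_frame(name): name is "scene" or "side" or "wrist"; returns (picture, depth): 400x640x3 uint8, red, green, blue; 400x640 float32, m along the optical axis (not along the pixel's ray), 0 where there is no reading.
- manip.get_calibration(name): a dict with "intrinsics" (3x3 intrinsics, pixels), "world_from_camera" (4x4, takes a point from camera to world coordinates). Camera axes: x right, y down, z forward; pixel columns grow to the right and rows downward; lengths in m; the calibration is good to about 2 mm. A picture is of the moment at which its call begins: read the wrist's pose just before it. get_calibration takes no time and is no camera call; for the wrist camera it gives the pose at the moment of the call.
- manip.finish_job(): hands the job in; it is judged then, once.
Trained networks look in the newest picture that a camera, given by its name, has taken for a name from the list of things; names that differ only in an ending like _2 or _b are one class to them, and where a whole thing is asked for, a point or a joint stands for the part that bears it (a point fixed in the world has none). Each returns a list of dicts, best first, with "confidence" (0 to 1); they miss things now and then, are a little off and sometimes report something else, mostly with a low value. They report only what shows in the picture. A call takes as long as a camera call. They do not tell look-alikes from the thing itself.
- manip.search_frame(camera, thing): "position" ([x, y, z] in m, in world coordinates, good to about 4 mm: the middle of the surface that is visible of it).
- manip.silhouettes(camera, thing): "pixels" (400x640 bool, what is visible of it).
The state is a dict: "clock": time; "joint_pos": joint angles; "qd": joint speeds; "effort": joint torques, N m; "position": TCP position; "orientation": TCP orientation; "wrist_force": force on the tool from outside, world axes, zero at the start; "moment": the same for the moment, N m; "opening": finger opening in m; "grasp_force": force on a finger pad.
Only numpy, scipy, OpenCV 4.12 (cv2) and the standard library are available. Lean on these libraries where they do the work, as an engineer would, in place of code of your own. Each camera call takes 0.05 s, during which the arm holds its last target. There are 200 camera calls.

## Working session

There is one attempt and no reset: what is moved stays moved. The work goes in short steps, Python scripts to look and compute and a tool call to move; the robot and the scene stay as the last step left them, time stands still between calls to the robot, and variables do not carry over. Pictures are saved under pics/ and viewed, at most 10 in all, crops included, and the job is handed in when it is done.

Besides the shell and the picture viewer there is one more tool, called after "Request:" in YAML: its name, and indented under it one key for each argument. apply_moves: Moves the arm, as the interface text tells. Its arguments: {"type":"object","properties":{"deltas":{"type":"array"},"claw":{"type":"number"},"grip_force":{"type":"number"}},"required":["deltas"]}

```bash
mkdir -p pics; ls
cat > h.py <<'E'
import numpy as np, cv2
from rig import manip
from scipy.spatial.transform import Rotation as R
def pts(cam):
    im,d=manip.grab_frame(cam); c=manip.get_calibration(cam)
    K=np.array(c["intrinsics"]);T=np.array(c["world_from_camera"])
    v,u=np.mgrid[0:400,0:640]
    P=np.stack([(u-K[0,2])/K[0,0]*d,(v-K[1,2])/K[1,1]*d,d],-1)@T[:3,:3].T+T[:3,3]
    P[d==0]=np.nan
    return im,P,K,T
def proj(K,T,p):
    q=T[:3,:3].T@(np.array(p)-T[:3,3]);return (K@q/q[2])[:2]
def save(im,n): cv2.imwrite("pics/"+n,im[...,::-1])
E
python3 - <<'E'
from h import *
o=manip.get_obs(); print(o)
out=[]
for c in ["scene","side"]:
    im,P,K,T=pts(c); out.append(im); print(c,T[:3,3].round(3))
    for n in ["housing","carrier","spigot","grip","cabinet","flap","ring_gauge","blind_cover"]:
        for r in manip.search_frame(c,n)[:4]: print(n,np.round(r["position"],3),round(r["confidence"],2),proj(K,T,r["position"]).astype(int))
    save(im,c+"0.png")
E
```

```text
pics
{'clock': 0.0, 'joint_pos': array([-1.53570251e+00,  1.04690925e-01,  9.64476781e-02,  1.56391174e+00,
        1.05500967e-05,  1.35310000e+00]), 'qd': array([ 3.63762350e-04, -3.44556871e-05,  4.69136922e-04,  2.17526389e-03,
       -6.51500257e-04,  4.30663983e-04]), 'effort': array([-1.26710420e-04, -5.56936669e+01,  5.03648543e+01,  1.72319653e-02,
       -4.53886032e-04,  1.83466562e-05]), 'position': array([ 0.15007242, -0.5808097 ,  0.4039152 ]), 'orientation': array([-3.11519019e+00, -3.95854943e-01, -2.10994534e-04]), 'wrist_force': array([-0.16566042, -0.04740621, -0.18201529]), 'moment': array([-0.02620925, -0.00209212, -0.04178052]), 'grasp_force': 0.0, 'opening': 0.08584283317188496}
scene [ 1.016 -0.371  0.977]
housing [ 0.54  -0.192  0.012] 0.97 [292 247]
housing [ 0.645 -0.191  0.008] 0.71 [309 279]
carrier [0.448 0.059 0.023] 0.8 [352 188]
spigot [0.453 0.061 0.026] 0.72 [354 188]
grip [0.45  0.063 0.024] 0.56 [354 188]
cabinet [0.516 0.278 0.199] 0.88 [438 138]
flap [0.471 0.202 0.076] 0.57 [398 165]
ring_gauge [ 0.572 -0.404  0.023] 0.67 [223 289]
blind_cover [ 0.438 -0.383  0.014] 0.77 [214 246]
blind_cover [0.731 0.168 0.032] 0.42 [439 244]
side [1.102 0.341 0.671]
housing [ 0.54  -0.177  0.016] 0.81 [292 224]
housing [ 0.648 -0.178  0.016] 0.75 [263 248]
carrier [0.452 0.069 0.022] 0.88 [392 241]
spigot [0.459 0.073 0.023] 0.8 [392 243]
grip [0.454 0.067 0.019] 0.96 [391 242]
cabinet [0.593 0.363 0.212] 0.69 [531 278]
ring_gauge [ 0.567 -0.389  0.027] 0.65 [228 198]
blind_cover [ 0.434 -0.372  0.012] 0.52 [265 182]
```

View pics/scene0.png

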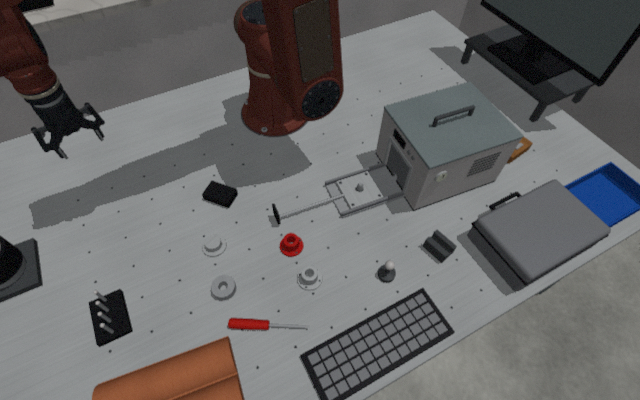

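View pics/side0.png

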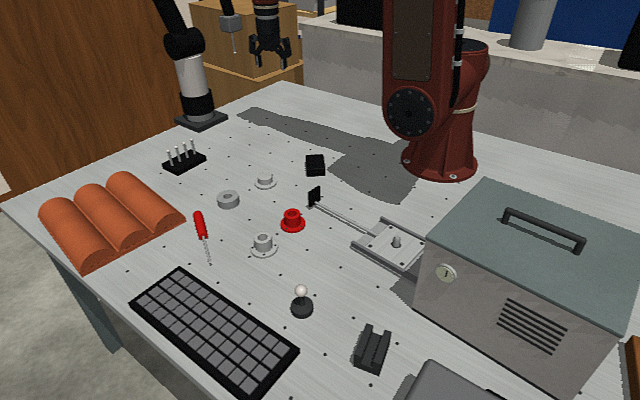

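The scene view shows these possible housings: 
- red flanged part at (292,244): red look-alike
- grey flange with bored hub at (309,279): my choice
- plain ring at (223,288): ring gauge
- low flanged part at (214,245): blind cover

The carrier is at (355,188), its grip at (277,213), and the flap at (398,165). The side view agrees, with the housing at (263,245).

Run:
```python
from h import *
def fit(q):
    A=np.c_[2*q,np.ones(len(q))];s=np.linalg.lstsq(A,(q**2).sum(1),rcond=None)[0];return s[:2],np.sqrt(s[2]+s[:2]@s[:2])
crops=[]
for c in ["scene","side"]:
    im,P,K,T=pts(c)
    for name,ctr in [("housing",[.647,-.183])]:
        m=np.linalg.norm(P[...,:2]-ctr,axis=-1)<.05
        top=P[m&(P[...,2]>.034)&(P[...,2]<.05)]; print(c,name,"top n",len(top),top.mean(0).round(4), (top.min(0)+top.max(0)).round(4)/2,np.ptp(top,axis=0).round(3))
        fl=P[m&(P[...,2]>.004)]; print(" all",((fl.min(0)+fl.max(0))/2).round(4),np.ptp(fl,axis=0).round(3))
    # carrier
    box=(P[...,0]>.3)&(P[...,0]<.62)&(P[...,1]>-.28)&(P[...,1]<.17)
    sp=P[box&(P[...,2]>.03)&(P[...,2]<.055)&(np.linalg.norm(P[...,:2]-[.455,.066],axis=-1)<.03)]
    print(" spigot",len(sp),sp.mean(0).round(4),sp.min(0).round(3),sp.max(0).round(3))
    dark=(im.max(-1)<50)&box&(P[...,2]>.02)&(P[...,2]<.07)
    n,l,st,ce=cv2.connectedComponentsWithStats(dark.astype(np.uint8))
    for i in range(1,n):
        if st[i,4]>15:
            q=P[l==i]; print(" dark",st[i,4],ce[i].round(),q.mean(0).round(4),q.min(0).round(3),q.max(0).round(3))
    # cabinet front/roof
    roof=P[(P[...,2]>.2)&(P[...,2]<.216)&(P[...,1]>.1)&(P[...,0]<.9)&(P[...,0]>.2)]
    r=cv2.minAreaRect((roof[:,:2]*1000).astype(np.float32)); print(" roof",r,cv2.boxPoints(r).round())
    u,v=proj(K,T,[.647,-.183,.03]).astype(int) ; a=im[v-40:v+40,u-50:u+50]
    u,v=proj(K,T,[.47,.02,.03]).astype(int) ; b=im[v-50:v+50,u-90:u+90]
    crops.append(np.hstack([cv2.resize(a,(375,300)),cv2.resize(b,(425,300))]))
save(np.vstack(crops),"crop1.png")
```

```text
scene housing top n 160 [ 0.6401 -0.1897  0.0398] [ 0.6401  -0.18985  0.03975] [0.042 0.044 0.011]
 all [ 0.646  -0.1844  0.0247] [0.089 0.095 0.041]
 spigot 32 [0.4578 0.0763 0.0414] [0.448 0.07  0.031] [0.465 0.084 0.05 ]
 dark 55 [276. 214.] [ 0.4377 -0.1933  0.0484] [ 0.412 -0.196  0.021] [ 0.453 -0.189  0.065]
 roof ((432.94659423828125, 543.566162109375), (356.6333923339844, 754.7999877929688), 8.289376258850098) [[202. 891.]
 [311. 144.]
 [664. 196.]
 [555. 943.]]
side housing top n 168 [ 0.6403 -0.1861  0.0394] [ 0.63905 -0.1883   0.0384 ] [0.043 0.044 0.009]
 all [ 0.639  -0.1867  0.0236] [0.067 0.065 0.038]
 spigot 57 [0.4597 0.0816 0.0399] [0.451 0.072 0.03 ] [0.465 0.089 0.048]
 dark 154 [314. 195.] [ 0.4348 -0.1861  0.0442] [ 0.412 -0.194  0.02 ] [ 0.453 -0.181  0.063]
 roof ((482.2583312988281, 351.0577392578125), (303.09039306640625, 258.5762634277344), 84.13798522949219) [[338. 214.]
 [595. 187.]
 [626. 489.]
 [369. 515.]]
```

View pics/crop1.png

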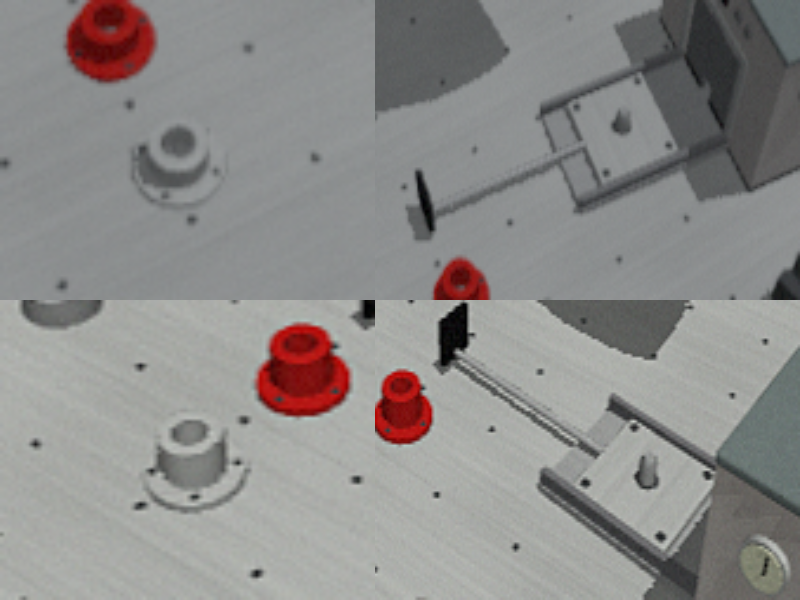

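The close crop confirms my choice: grey, flanged, and dark through the bore. It stands about 100 mm from the red part, so I'll grip it with the fingers along world y. First I move above it for a wrist look.

```bash
cat >> h.py <<'E'
def go(target,yaw_y=None):
    """tool-frame shift in cm to world TCP target; turn about tool z so tool y has world angle yaw_y"""
    o=manip.get_obs(); r=R.from_rotvec(o["orientation"]); M=r.as_matrix()
    d=M.T@(np.array(target)-o["position"])*100
    cur=np.degrees(np.arctan2(M[1,1],M[0,1]))
    print("t",round(o["clock"],2),"pos",o["position"].round(4),"F",o["wrist_force"].round(2),"open",round(o["opening"],4),"yaw_y",cur.round(2),"tilt",M[:2,2].round(4))
    print("shift cm",d.round(2), "wz",None if yaw_y is None else round(-np.radians(yaw_y-cur),3))
E
python3 -c "
from h import *
go([.639,-.187,.36])"
```

```text
t 1.0 pos [ 0.1501 -0.5809  0.4048] F [-0.35  0.28  1.11] open 0.0855 yaw_y -75.52 tilt [-0.     -0.0002]
shift cm [ 57.19 -25.91   4.47] wz None
```

Request:
apply_moves:
  deltas:
    - {"x": 3.57,"y": -1.62,"z": 0.28}
    - {"x": 3.57,"y": -1.62,"z": 0.28}
    - {"x": 3.57,"y": -1.62,"z": 0.28}
    - {"x": 3.57,"y": -1.62,"z": 0.28}
    - {"x": 3.57,"y": -1.62,"z": 0.28}
    - {"x": 3.57,"y": -1.62,"z": 0.28}
    - {"x": 3.57,"y": -1.62,"z": 0.28}
    - {"x": 3.57,"y": -1.62,"z": 0.28}
    - {"x": 3.57,"y": -1.62,"z": 0.28}
    - {"x": 3.57,"y": -1.62,"z": 0.28}
    - {"x": 3.57,"y": -1.62,"z": 0.28}
    - {"x": 3.57,"y": -1.62,"z": 0.28}
    - {"x": 3.57,"y": -1.62,"z": 0.28}
    - {"x": 3.57,"y": -1.62,"z": 0.28}
    - {"x": 3.57,"y": -1.62,"z": 0.28}
    - {"x": 3.57,"y": -1.62,"z": 0.28}
    - {"x": 0}
    - {"x": 0}
    - {"x": 0}
  claw: 1

```text
invalid input at $.deltas[0]: expected keys x, y, z, wx, wy, wz
```

Run:
```python
from h import *
im,P,K,T=pts("wrist"); save(im,"w1.png"); print(T[:3,3].round(3))
m=(np.linalg.norm(P[...,:2]-[.639,-.187],axis=-1)<.06)
for lo,hi in [(.034,.046),(.003,.013)]:
    q=P[m&(P[...,2]>lo)&(P[...,2]<hi)]
    if len(q):
        c,r=cv2.minEnclosingCircle((q[:,:2]*1000).astype(np.float32)); print(len(q),q.mean(0).round(4),c,r)
for r in manip.search_frame("wrist","housing"): print(np.round(r["position"],3),r["confidence"])
go([.639,-.187,.183])
```

```text
[ 0.22  -0.564  0.373]
t 1.1 pos [ 0.1501 -0.5809  0.4048] F [-0.99 -0.44  0.12] open 0.0854 yaw_y -75.52 tilt [ 0.     -0.0001]
shift cm [ 57.19 -25.92  22.17] wz None
```

View pics/w1.png

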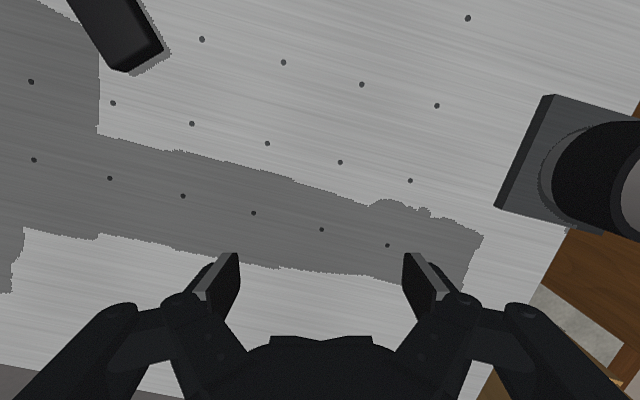

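The move was refused because every row needs all six keys. The wrist view shows only the start area, with the pads at about (225,280) and (420,280). I'll stop about 6 cm short in tool x so the housing is in clear view.

Request:
apply_moves:
  deltas:
    - {"x": 3.4,"y": -1.73,"z": 0.3,"wx": 0,"wy": 0,"wz": 0}
    - {"x": 3.4,"y": -1.73,"z": 0.3,"wx": 0,"wy": 0,"wz": 0}
    - {"x": 3.4,"y": -1.73,"z": 0.3,"wx": 0,"wy": 0,"wz": 0}
    - {"x": 3.4,"y": -1.73,"z": 0.3,"wx": 0,"wy": 0,"wz": 0}
    - {"x": 3.4,"y": -1.73,"z": 0.3,"wx": 0,"wy": 0,"wz": 0}
    - {"x": 3.4,"y": -1.73,"z": 0.3,"wx": 0,"wy": 0,"wz": 0}
    - {"x": 3.4,"y": -1.73,"z": 0.3,"wx": 0,"wy": 0,"wz": 0}
    - {"x": 3.4,"y": -1.73,"z": 0.3,"wx": 0,"wy": 0,"wz": 0}
    - {"x": 3.4,"y": -1.73,"z": 0.3,"wx": 0,"wy": 0,"wz": 0}
    - {"x": 3.4,"y": -1.73,"z": 0.3,"wx": 0,"wy": 0,"wz": 0}
    - {"x": 3.4,"y": -1.73,"z": 0.3,"wx": 0,"wy": 0,"wz": 0}
    - {"x": 3.4,"y": -1.73,"z": 0.3,"wx": 0,"wy": 0,"wz": 0}
    - {"x": 3.4,"y": -1.73,"z": 0.3,"wx": 0,"wy": 0,"wz": 0}
    - {"x": 3.4,"y": -1.73,"z": 0.3,"wx": 0,"wy": 0,"wz": 0}
    - {"x": 3.4,"y": -1.73,"z": 0.3,"wx": 0,"wy": 0,"wz": 0}
    - {"x": 0,"y": 0,"z": 0,"wx": 0,"wy": 0,"wz": 0}
    - {"x": 0,"y": 0,"z": 0,"wx": 0,"wy": 0,"wz": 0}
  claw: 1

```text
clock: 2.8
position: [0.5793, -0.2015, 0.3594]
orientation: [-3.116, -0.399, 0.001]
wrist_force: [0.0, 0.4, 0.3]
opening: 0.0857
grasp_force: 0.0
```

```bash
cat >> h.py <<'E'
def housing(c0,z0=0,cam="wrist"):
    im,P,K,T=pts(cam)
    m=(np.linalg.norm(P[...,:2]-c0,axis=-1)<.042)
    for lo,hi in [(.034,.048),(.003,.014)]:
        q=P[m&(P[...,2]>z0+lo)&(P[...,2]<z0+hi)]
        if len(q):
            c,r=cv2.minEnclosingCircle((q[:,:2]*1000).astype(np.float32)); print(len(q),q.mean(0).round(4),np.round(c,1),round(r,1))
    return im,P,K,T
E
python3 - <<'E'
from h import *
im,P,K,T=housing([.639,-.187]); save(im,"w2.png"); print(T[:3,3].round(3),proj(K,T,[.639,-.187,.04]))
for r in manip.search_frame("wrist","housing"): print(np.round(r["position"],3),r["confidence"])
go([.639,-.187,.183])
E
```

```text
1037 [ 0.6394 -0.1915  0.0387] [ 638.9 -191.6] 21.9
1437 [ 0.6412 -0.1906  0.0068] [ 639.  -191.6] 33.8
[ 0.649 -0.186  0.327] [319.4550974  135.40469321]
[ 0.639 -0.192  0.009] 0.93
[ 0.536 -0.188  0.017] 0.89
t 2.9 pos [ 0.5786 -0.2026  0.3598] F [ 0.04 -0.88  0.18] open 0.0852 yaw_y -75.54 tilt [-0.0001 -0.0003]
shift cm [ 6.240e+00 -1.000e-02  1.768e+01] wz None
```

Request:
apply_moves:
  deltas:
    - {"x": 2.04,"y": 0.15,"z": 2,"wx": 0,"wy": 0,"wz": 0}
    - {"x": 2.04,"y": 0.15,"z": 2,"wx": 0,"wy": 0,"wz": 0}
    - {"x": 2.04,"y": 0.14,"z": 2,"wx": 0,"wy": 0,"wz": 0}
    - {"x": 0,"y": 0,"z": 2,"wx": 0,"wy": 0,"wz": 0}
    - {"x": 0,"y": 0,"z": 2,"wx": 0,"wy": 0,"wz": 0}
    - {"x": 0,"y": 0,"z": 2,"wx": 0,"wy": 0,"wz": 0}
    - {"x": 0,"y": 0,"z": 2,"wx": 0,"wy": 0,"wz": 0}
    - {"x": 0,"y": 0,"z": 1.5,"wx": 0,"wy": 0,"wz": 0}
    - {"x": 0,"y": 0,"z": 1,"wx": 0,"wy": 0,"wz": 0}
    - {"x": 0,"y": 0,"z": 0.7,"wx": 0,"wy": 0,"wz": 0}
    - {"x": 0,"y": 0,"z": 0.4,"wx": 0,"wy": 0,"wz": 0}
    - {"x": 0,"y": 0,"z": 0,"wx": 0,"wy": 0,"wz": 0}
    - {"x": 0,"y": 0,"z": 0,"wx": 0,"wy": 0,"wz": 0}

```text
clock: 4.2
position: [0.6396, -0.1912, 0.1844]
orientation: [3.116, 0.396, 0.001]
wrist_force: [-0.3, -0.7, 0.6]
opening: 0.0855
grasp_force: 0.0
```

Request:
apply_moves:
  deltas:
    - {"x": 0,"y": 0,"z": 0,"wx": 0,"wy": 0,"wz": 0}
    - {"x": 0,"y": 0,"z": 0,"wx": 0,"wy": 0,"wz": 0}
    - {"x": 0,"y": 0,"z": 0,"wx": 0,"wy": 0,"wz": 0}
    - {"x": 0,"y": 0,"z": 0,"wx": 0,"wy": 0,"wz": 0}
    - {"x": 0,"y": 0,"z": 0,"wx": 0,"wy": 0,"wz": 0}
    - {"x": 0,"y": 0,"z": 0,"wx": 0,"wy": 0,"wz": 0}
    - {"x": 0,"y": 0,"z": 0,"wx": 0,"wy": 0,"wz": 0}
    - {"x": 0,"y": 0,"z": 0,"wx": 0,"wy": 0,"wz": 0}
  claw: -1
  grip_force: 40

```text
clock: 5.0
position: [0.6395, -0.1911, 0.1844]
orientation: [3.116, 0.396, 0.001]
wrist_force: [-1.1, 1.7, 4.8]
opening: 0.043
grasp_force: 41.2
```

Request:
apply_moves:
  deltas:
    - {"x": 0,"y": 0,"z": -0.5,"wx": 0,"wy": 0,"wz": 0}
    - {"x": 0,"y": 0,"z": -1.2,"wx": 0,"wy": 0,"wz": 0}
    - {"x": 0,"y": 0,"z": -2,"wx": 0,"wy": 0,"wz": 0}
    - {"x": 0,"y": 0,"z": -2,"wx": 0,"wy": 0,"wz": -0.12}
    - {"x": 0,"y": 0,"z": -2,"wx": 0,"wy": 0,"wz": -0.12}
    - {"x": 0,"y": 0,"z": -2,"wx": 0,"wy": 0,"wz": -0.12}
    - {"x": 0,"y": 0,"z": -2,"wx": 0,"wy": 0,"wz": -0.12}
    - {"x": 0,"y": 0,"z": -2,"wx": 0,"wy": 0,"wz": -0.12}
    - {"x": 0,"y": 0,"z": -2,"wx": 0,"wy": 0,"wz": -0.12}
    - {"x": 0,"y": 0,"z": -2,"wx": 0,"wy": 0,"wz": -0.12}
    - {"x": 0,"y": 0,"z": 0,"wx": 0,"wy": 0,"wz": -0.12}
    - {"x": 0,"y": 0,"z": 0,"wx": 0,"wy": 0,"wz": -0.12}
    - {"x": 0,"y": 0,"z": 0,"wx": 0,"wy": 0,"wz": -0.135}
    - {"x": 0,"y": 0,"z": 0,"wx": 0,"wy": 0,"wz": 0}

```text
clock: 6.4
position: [0.6392, -0.191, 0.3611]
orientation: [2.331, 2.106, -0.0]
wrist_force: [0.5, -0.6, -2.4]
opening: 0.0431
grasp_force: 41.2
```

```bash
python3 -c "
from h import *
go([.453,.018,.36],-5.9)"
```

```text
t 6.4 pos [ 0.6392 -0.191   0.3611] F [ 0.5  -0.65 -2.39] open 0.0431 yaw_y -5.79 tilt [-0.0001 -0.0001]
shift cm [ 18.92 -20.63   0.11] wz 0.002
```

Wrist force is −2.4 N in z, so the housing's weight is on the gripper.

Request:
apply_moves:
  deltas:
    - {"x": 1.0,"y": -1.1,"z": 0,"wx": 0,"wy": 0,"wz": 0}
    - {"x": 2.2,"y": -2.4,"z": 0,"wx": 0,"wy": 0,"wz": 0}
    - {"x": 2.5,"y": -2.72,"z": 0,"wx": 0,"wy": 0,"wz": 0}
    - {"x": 2.5,"y": -2.72,"z": 0,"wx": 0,"wy": 0,"wz": 0}
    - {"x": 2.5,"y": -2.72,"z": 0,"wx": 0,"wy": 0,"wz": 0}
    - {"x": 2.5,"y": -2.72,"z": 0,"wx": 0,"wy": 0,"wz": 0}
    - {"x": 2.5,"y": -2.72,"z": 0,"wx": 0,"wy": 0,"wz": 0}
    - {"x": 2.2,"y": -2.4,"z": 0,"wx": 0,"wy": 0,"wz": 0}
    - {"x": 1.0,"y": -1.1,"z": 0,"wx": 0,"wy": 0,"wz": 0}
    - {"x": 0,"y": 0,"z": 0,"wx": 0,"wy": 0,"wz": 0}
    - {"x": 0,"y": 0,"z": 0,"wx": 0,"wy": 0,"wz": 0}

```text
clock: 7.5
position: [0.454, 0.018, 0.3611]
orientation: [2.334, 2.101, 0.001]
wrist_force: [0.2, 0.5, -3.0]
opening: 0.0431
grasp_force: 41.7
```

Run:
```python
from h import *
im,P,K,T=pts("wrist"); 
d=np.linalg.norm(P[...,:2]-[.459,.08],axis=-1)
for lo,hi in [(.025,.05),(.04,.05)]:
    q=P[(d<.025)&(P[...,2]>lo)&(P[...,2]<hi)]
    c,r=cv2.minEnclosingCircle((q[:,:2]*1000).astype(np.float32)); print("spigot",len(q),q.mean(0).round(4),np.round(c,1),round(r,1))
pl=(P[...,2]>.015)&(P[...,2]<.025)&(d<.085)
q=P[pl]; r=cv2.minAreaRect((q[:,:2]*1000).astype(np.float32)); print("plate",r,q.mean(0))
cx,cy=np.round(proj(K,T,[.459,.08,.046])).astype(int); print(cx,cy)
save(im,"w3.png")
go([.4575,.0805,.25],-5.9)
```

```text
spigot 239 [0.4563 0.0768 0.0424] [456.3  76.8] 8.8
spigot 199 [0.4565 0.0766 0.043 ] [456.5  76.4] 8.4
plate ((455.7335205078125, 76.60601806640625), (135.8104705810547, 132.48269653320312), 84.39567565917969) [0.45688822 0.07968055 0.01876339]
318 133
t 7.55 pos [0.4542 0.0177 0.361 ] F [-0.28 -0.9  -2.32] open 0.0431 yaw_y -6.02 tilt [ 0.0007 -0.0005]
shift cm [ 6.29 -0.34 11.09] wz -0.002
```

View pics/w3.png

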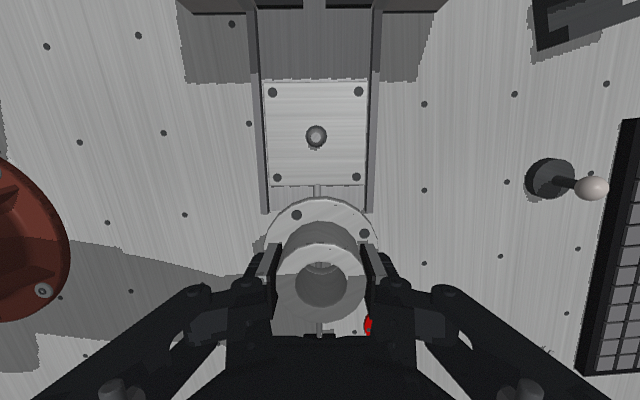

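The wrist picture shows the plate between the guides, the spigot at (316,135), and the held housing with its bore at (321,285). I'll measure the held housing in the same camera so the calibration bias cancels.

Run:
```python
from h import *
im,P,K,T=pts("wrist"); o=manip.get_obs()
d=np.linalg.norm(P[...,:2]-o["position"][:2],axis=-1); z=P[...,2]
print(np.histogram(z[(d<.04)&(z>.15)&(z<.24)],bins=18,range=(.15,.24)))
M=R.from_rotvec(o["orientation"]).as_matrix()
for lo,hi,rr in [(.205,.23,.026),(.178,.192,.037)]:
    q=P[(d<rr)&(z>lo)&(z<hi)]; L=(q-o["position"])@M
    print(len(q),L.min(0).round(4),L.max(0).round(4),np.median(q[:,2]))
# bore: fit ellipse to the bore rim pixel at top plane
g=cv2.cvtColor(im,cv2.COLOR_RGB2GRAY)[235:335,275:370]; 
for r in (cv2.HoughCircles(cv2.medianBlur(g,3),cv2.HOUGH_GRADIENT,1,5,param1=80,param2=12,minRadius=18,maxRadius=60)[0][:6]):
    u,v=r[0]+275,r[1]+235; zt=.217
    ray=T[:3,:3]@np.linalg.solve(K,[u,v,1]); p=T[:3,3]+ray*(zt-T[2,3])/ray[2]; print(u,v,r[2],((p-o["position"])@M).round(4))
```

```text
(array([   0,    0,    0,    0,    0,  186, 3046,  362,  504,  687,  826,
        876, 3109, 2243,  463,  583,  546,  738]), array([0.15 , 0.155, 0.16 , 0.165, 0.17 , 0.175, 0.18 , 0.185, 0.19 ,
       0.195, 0.2  , 0.205, 0.21 , 0.215, 0.22 , 0.225, 0.23 , 0.235,
       0.24 ]))
6443 [-0.0234 -0.0245  0.1308] [0.0205 0.0253 0.1558] 0.2148531350340988
3709 [-0.0148 -0.0325  0.1689] [0.0324 0.0343 0.1828] 0.1830888588579176
320.5 291.5 48.8 [-0.0036  0.0009  0.1438]
327.5 282.5 38.2 [0.0011 0.0041 0.1438]
321.5 276.5 45.9 [0.0042 0.0014 0.1438]
317.5 285.5 42.4 [-0.0005 -0.0005  0.1438]
324.5 286.5 42.5 [-0.001   0.0027  0.1438]
319.5 297.5 54.3 [-0.0068  0.0004  0.1438]
```

Request:
apply_moves:
  deltas:
    - {"x": 1.0,"y": -0.07,"z": 0,"wx": 0,"wy": 0,"wz": 0}
    - {"x": 2.0,"y": -0.14,"z": 0,"wx": 0,"wy": 0,"wz": 0}
    - {"x": 2.0,"y": -0.14,"z": 1.0,"wx": 0,"wy": 0,"wz": 0}
    - {"x": 1.04,"y": -0.07,"z": 2.0,"wx": 0,"wy": 0,"wz": 0}
    - {"x": 0,"y": 0,"z": 2.5,"wx": 0,"wy": 0,"wz": 0}
    - {"x": 0,"y": 0,"z": 2.5,"wx": 0,"wy": 0,"wz": 0}
    - {"x": 0,"y": 0,"z": 2.5,"wx": 0,"wy": 0,"wz": 0}
    - {"x": 0,"y": 0,"z": 1.6,"wx": 0,"wy": 0,"wz": 0}
    - {"x": 0,"y": 0,"z": 0,"wx": 0,"wy": 0,"wz": 0}
    - {"x": 0,"y": 0,"z": 0,"wx": 0,"wy": 0,"wz": 0}
    - {"x": 0,"y": 0,"z": 0,"wx": 0,"wy": 0,"wz": 0}

```text
clock: 8.7
position: [0.4565, 0.0786, 0.2409]
orientation: [2.332, 2.103, 0.002]
wrist_force: [0.0, -0.4, -3.2]
opening: 0.0429
grasp_force: 41.7
```

Run:
```python
from h import *
go([.456,.0782,.206],-5.9)
a=[]
for c in ["scene","side"]:
    im,P,K,T=pts(c); u,v=proj(K,T,[.456,.078,.05]).astype(int); a.append(cv2.resize(im[v-50:v+40,u-50:u+50],(400,360),interpolation=cv2.INTER_CUBIC))
save(np.hstack(a),"pre.png")
```

```text
t 8.7 pos [0.4565 0.0786 0.2409] F [ 0.   -0.44 -3.16] open 0.0429 yaw_y -5.92 tilt [ 0.0016 -0.0002]
shift cm [-0.04 -0.05  3.49] wz -0.0
```

View pics/pre.png

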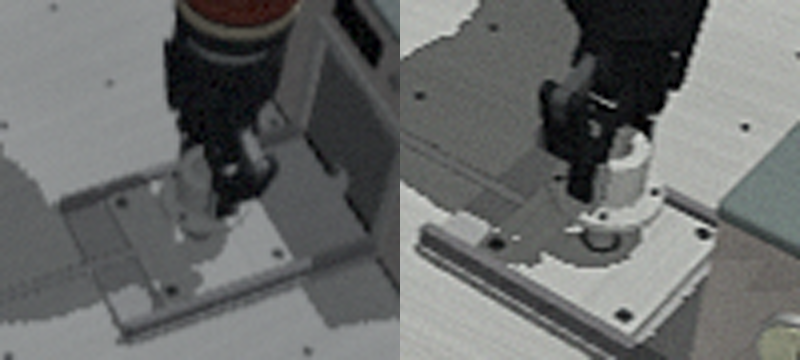

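The housing hangs above the spigot, whose tip shows just below the flange at about (600,235) in the right crop. I'll lower it slowly.

Request:
apply_moves:
  deltas:
    - {"x": 0,"y": 0,"z": 0.4,"wx": 0,"wy": 0,"wz": 0}
    - {"x": 0,"y": 0,"z": 0.4,"wx": 0,"wy": 0,"wz": 0}
    - {"x": 0,"y": 0,"z": 0.4,"wx": 0,"wy": 0,"wz": 0}
    - {"x": 0,"y": 0,"z": 0.4,"wx": 0,"wy": 0,"wz": 0}
    - {"x": 0,"y": 0,"z": 0,"wx": 0,"wy": 0,"wz": 0}

```text
clock: 9.3
position: [0.4555, 0.0786, 0.2228]
orientation: [-2.332, -2.104, 0.001]
wrist_force: [-0.4, 0.6, -2.6]
opening: 0.043
grasp_force: 41.7
```

Request:
apply_moves:
  deltas:
    - {"x": 0,"y": 0,"z": 0.4,"wx": 0,"wy": 0,"wz": 0}
    - {"x": 0,"y": 0,"z": 0.4,"wx": 0,"wy": 0,"wz": 0}
    - {"x": 0,"y": 0,"z": 0.4,"wx": 0,"wy": 0,"wz": 0}
    - {"x": 0,"y": 0,"z": 0.2,"wx": 0,"wy": 0,"wz": 0}
    - {"x": 0,"y": 0,"z": 0,"wx": 0,"wy": 0,"wz": 0}

```text
clock: 9.8
position: [0.4557, 0.0786, 0.2092]
orientation: [-2.332, -2.104, 0.001]
wrist_force: [1.1, -0.5, -2.3]
opening: 0.043
grasp_force: 41.7
```

Request:
apply_moves:
  deltas:
    - {"x": 0,"y": 0,"z": 0.1,"wx": 0,"wy": 0,"wz": 0}
    - {"x": 0,"y": 0,"z": 0.1,"wx": 0,"wy": 0,"wz": 0}
    - {"x": 0,"y": 0,"z": 0,"wx": 0,"wy": 0,"wz": 0}

```text
clock: 10.1
position: [0.4559, 0.0786, 0.2076]
orientation: [2.333, 2.104, -0.0]
wrist_force: [-1.4, -0.1, -2.3]
opening: 0.0431
grasp_force: 41.7
```

Request:
apply_moves:
  deltas:
    - {"x": 0,"y": 0,"z": 0.1,"wx": 0,"wy": 0,"wz": 0}
    - {"x": 0,"y": 0,"z": 0,"wx": 0,"wy": 0,"wz": 0}

```text
clock: 10.3
position: [0.4558, 0.0786, 0.2066]
orientation: [2.333, 2.104, -0.0]
wrist_force: [0.3, 0.7, -2.5]
opening: 0.0434
grasp_force: 41.7
```

Request:
apply_moves:
  deltas:
    - {"x": 0,"y": 0,"z": 0.1,"wx": 0,"wy": 0,"wz": 0}
    - {"x": 0,"y": 0,"z": 0,"wx": 0,"wy": 0,"wz": 0}

```text
clock: 10.5
position: [0.4559, 0.0786, 0.2056]
orientation: [2.333, 2.104, -0.0]
wrist_force: [-0.4, -0.7, -3.7]
opening: 0.0431
grasp_force: 41.7
```

Request:
apply_moves:
  deltas:
    - {"x": 0,"y": 0,"z": 0.1,"wx": 0,"wy": 0,"wz": 0}
    - {"x": 0,"y": 0,"z": 0,"wx": 0,"wy": 0,"wz": 0}
    - {"x": 0,"y": 0,"z": 0,"wx": 0,"wy": 0,"wz": 0}

```text
clock: 10.8
position: [0.4558, 0.0786, 0.2046]
orientation: [-2.333, -2.104, 0.0]
wrist_force: [0.5, 0.2, -2.9]
opening: 0.043
grasp_force: 41.7
```

Request:
apply_moves:
  deltas:
    - {"x": 0,"y": 0,"z": 0.05,"wx": 0,"wy": 0,"wz": 0}
    - {"x": 0,"y": 0,"z": 0,"wx": 0,"wy": 0,"wz": 0}
    - {"x": 0,"y": 0,"z": 0,"wx": 0,"wy": 0,"wz": 0}

```text
clock: 11.1
position: [0.4559, 0.0786, 0.2043]
orientation: [2.333, 2.104, -0.0]
wrist_force: [-0.5, -0.4, -0.4]
opening: 0.043
grasp_force: 41.9
```

Request:
apply_moves:
  deltas:
    - {"x": 0,"y": 0,"z": 0.03,"wx": 0,"wy": 0,"wz": 0}
    - {"x": 0,"y": 0,"z": 0,"wx": 0,"wy": 0,"wz": 0}

```text
clock: 11.3
position: [0.4559, 0.0786, 0.2043]
orientation: [2.333, 2.104, 0.0]
wrist_force: [-3.4, 0.4, 4.8]
opening: 0.0431
grasp_force: 42.4
```

Request:
apply_moves:
  deltas:
    - {"x": 0,"y": 0,"z": 0,"wx": 0,"wy": 0,"wz": 0}
    - {"x": 0,"y": 0,"z": 0,"wx": 0,"wy": 0,"wz": 0}
    - {"x": 0,"y": 0,"z": 0,"wx": 0,"wy": 0,"wz": 0}
    - {"x": 0,"y": 0,"z": 0,"wx": 0,"wy": 0,"wz": 0}
    - {"x": 0,"y": 0,"z": 0,"wx": 0,"wy": 0,"wz": 0}
    - {"x": 0,"y": 0,"z": -0.5,"wx": 0,"wy": 0,"wz": 0}
    - {"x": 0,"y": 0,"z": -1.5,"wx": 0,"wy": 0,"wz": 0}
    - {"x": 0,"y": 0,"z": -3,"wx": 0,"wy": 0,"wz": 0}
    - {"x": 0,"y": 0,"z": -3,"wx": 0,"wy": 0,"wz": 0}
    - {"x": 0,"y": 0,"z": -3,"wx": 0,"wy": 0,"wz": 0}
    - {"x": -2,"y": 0,"z": -3,"wx": 0,"wy": 0,"wz": 0}
    - {"x": -4,"y": 0,"z": -1.6,"wx": 0,"wy": 0,"wz": 0}
    - {"x": 0,"y": 0,"z": 0,"wx": 0,"wy": 0,"wz": 0}
    - {"x": 0,"y": 0,"z": 0,"wx": 0,"wy": 0,"wz": 0}
  claw: 1

```text
clock: 12.7
position: [0.4498, 0.0183, 0.3605]
orientation: [2.334, 2.101, 0.001]
wrist_force: [-0.1, 1.0, 0.2]
opening: 0.0857
grasp_force: 0.0
```

Run:
```python
from h import *
im,P,K,T=housing([.4563,.0767],.020); save(im,"w4.png")
d=np.linalg.norm(P[...,:2]-[.4563,.0767],axis=-1);z=P[...,2]
fl=P[(d<.033)&(d>.024)&(z>.02)&(z<.036)]; A=np.c_[fl[:,:2]-fl[:,:2].mean(0),np.ones(len(fl))]
print("flange plane slope,z",np.linalg.lstsq(A,fl[:,2],rcond=None)[0].round(4))
go([.434,-.25,.36],-5.9)
```

```text
1169 [0.4561 0.078  0.0578] [456.1  77.3] 21.9
1586 [0.4563 0.0801 0.026 ] [455.9  77.4] 33.9
flange plane slope,z [-0.0017  0.0034  0.026 ]
t 12.75 pos [0.4497 0.0189 0.3598] F [0.17 0.49 0.39] open 0.0849 yaw_y -5.95 tilt [-0.      0.0002]
shift cm [-2.691e+01  1.230e+00 -2.000e-02] wz -0.001
```

View pics/w4.png

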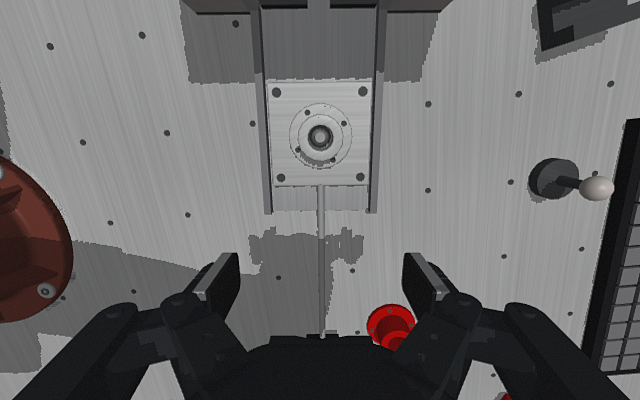

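The picture shows the housing seated on the spigot at (320,136). The flange is level, and the hub top is 20 mm above where it measured on the bench. Next I'll shut the gripper and go behind the grip to push.

Run:
```python
from h import *
for c in ["scene","side"]:
    im,P,K,T=pts(c)
    for n in ["probe_box","grip"]:
        for r in manip.search_frame(c,n)[:1]: print(n,np.round(r["position"],3),round(r["confidence"],2))
    dark=(im.max(-1)<50)&(P[...,0]>.25)&(P[...,0]<.5)&(P[...,1]>-.4)&(P[...,1]<-.1)&(P[...,2]<.07)&(P[...,2]>.01)
    n,l,st,ce=cv2.connectedComponentsWithStats(dark.astype(np.uint8))
    for i in range(1,n):
        if st[i,4]>15: q=P[l==i]; print(" dark",st[i,4],q.mean(0).round(4),q.min(0).round(3),q.max(0).round(3))
go([.4244,-.231,.36],-5.9)
```

```text
probe_box [ 0.276 -0.31   0.034] 0.58
grip [0.45  0.043 0.027] 0.67
 dark 479 [ 0.285  -0.3094  0.0278] [ 0.25  -0.359  0.01 ] [ 0.324 -0.263  0.035]
 dark 69 [ 0.4361 -0.1929  0.0467] [ 0.408 -0.197  0.017] [ 0.455 -0.187  0.064]
probe_box [ 0.291 -0.294  0.034] 0.78
grip [0.451 0.049 0.022] 0.62
 dark 304 [ 0.2884 -0.2959  0.0272] [ 0.251 -0.351  0.01 ] [ 0.323 -0.256  0.034]
 dark 173 [ 0.4347 -0.186   0.0416] [ 0.41  -0.195  0.013] [ 0.456 -0.182  0.064]
t 13.05 pos [0.4496 0.0195 0.3594] F [ 0.38  0.47 -1.29] open 0.0853 yaw_y -5.84 tilt [-0.0008  0.0002]
shift cm [-25.18   0.04  -0.06] wz 0.001
```

Request:
apply_moves:
  deltas:
    - {"x": -1.5,"y": 0.04,"z": 0,"wx": 0,"wy": 0,"wz": 0}
    - {"x": -3,"y": 0.04,"z": 0,"wx": 0,"wy": 0,"wz": 0}
    - {"x": -3,"y": 0.04,"z": 0,"wx": 0,"wy": 0,"wz": 0}
    - {"x": -3,"y": 0.04,"z": 0,"wx": 0,"wy": 0,"wz": 0}
    - {"x": -3,"y": 0.04,"z": 0,"wx": 0,"wy": 0,"wz": 0}
    - {"x": -3,"y": 0.04,"z": 0,"wx": 0,"wy": 0,"wz": 0}
    - {"x": -3,"y": 0.04,"z": 0,"wx": 0,"wy": 0,"wz": 0}
    - {"x": -3,"y": 0.04,"z": 0,"wx": 0,"wy": 0,"wz": 0}
    - {"x": -2.7,"y": 0.04,"z": 0,"wx": 0,"wy": 0,"wz": 0}
    - {"x": 0,"y": 0,"z": 0,"wx": 0,"wy": 0,"wz": 0}
    - {"x": 0,"y": 0,"z": 0,"wx": 0,"wy": 0,"wz": 0}
  claw: -1

```text
clock: 14.15
position: [0.4273, -0.232, 0.3596]
orientation: [-2.333, -2.103, -0.0]
wrist_force: [-0.2, -0.0, 0.2]
opening: 0.0002
grasp_force: 0.0
```

Run:
```python
from h import *
im,P,K,T=pts("wrist")
g=P[(P[...,2]>.055)&(P[...,2]<.07)&(np.linalg.norm(P[...,:2]-[.432,-.19],axis=-1)<.035)]
if len(g): print("grip top",len(g),cv2.minAreaRect((g[:,:2]*1000).astype(np.float32)),g[:,2].mean())
# guides/rod
for nm,lo,hi,y0,y1 in [("rod",.012,.024,-.17,-.04)]:
    q=P[(P[...,2]>lo)&(P[...,2]<hi)&(P[...,1]>y0)&(P[...,1]<y1)&(abs(P[...,0]-.445)<.02)]
    print(nm,len(q),cv2.minAreaRect((q[:,:2]*1000).astype(np.float32)), np.polyfit(q[:,1],q[:,0],1))
q=P[(P[...,2]>.018)&(P[...,2]<.028)&(P[...,1]>.0)&(P[...,1]<.06)]
for s in (-1,1):
    k=q[(q[:,0]-.452)*s>.056]; k=k[abs(k[:,0]-.452)<.09]; print("guide",len(k),np.polyfit(k[:,1],k[:,0],1) if len(k)>5 else "")
go([.428,-.231,.193],-5.9)
save(im,"w5.png")
```

```text
grip top 392 ((430.76898193359375, -191.5627899169922), (8.016106605529785, 44.48468780517578), 84.23489379882812) 0.0593277108587415
rod 1045 ((438.3382263183594, -107.92101287841797), (125.25838470458984, 7.917121887207031), 84.19992065429688) [0.09378748 0.44887869]
guide 0 
guide 0 
t 14.2 pos [ 0.4274 -0.2315  0.3597] F [-0.34 -0.1  -0.56] open -0.0 yaw_y -5.89 tilt [-0.0004  0.0006]
shift cm [ 0.04  0.06 16.67] wz 0.0
```

View pics/w5.png

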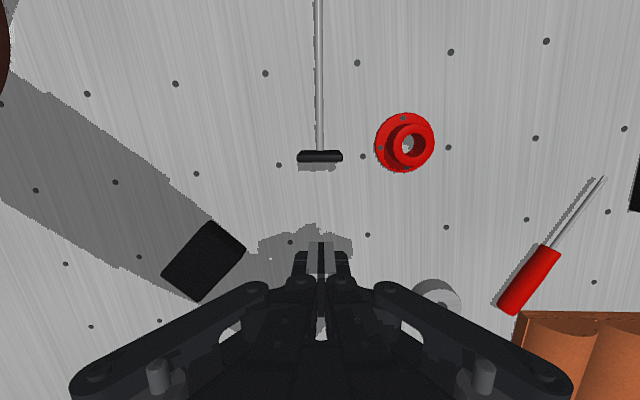

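The wrist view shows the grip bar at (320,156), centred ahead of the closed fingers, with the red part clear at (405,142). I'll lower behind the grip.

Request:
apply_moves:
  deltas:
    - {"x": 0,"y": 0,"z": 1.5,"wx": 0,"wy": 0,"wz": 0}
    - {"x": 0,"y": 0,"z": 3,"wx": 0,"wy": 0,"wz": 0}
    - {"x": 0,"y": 0,"z": 3,"wx": 0,"wy": 0,"wz": 0}
    - {"x": 0,"y": 0,"z": 3,"wx": 0,"wy": 0,"wz": 0}
    - {"x": 0,"y": 0,"z": 3,"wx": 0,"wy": 0,"wz": 0}
    - {"x": 0,"y": 0,"z": 2,"wx": 0,"wy": 0,"wz": 0}
    - {"x": 0,"y": 0,"z": 1.0,"wx": 0,"wy": 0,"wz": 0}
    - {"x": 0,"y": 0,"z": 0,"wx": 0,"wy": 0,"wz": 0}
    - {"x": 1.0,"y": 0,"z": 0,"wx": 0,"wy": 0,"wz": 0}
    - {"x": 0.6,"y": 0,"z": 0,"wx": 0,"wy": 0,"wz": 0}
    - {"x": 0,"y": 0,"z": 0,"wx": 0,"wy": 0,"wz": 0}

```text
clock: 15.3
position: [0.4295, -0.2155, 0.1959]
orientation: [2.331, 2.104, 0.0]
wrist_force: [0.3, 0.2, -0.8]
opening: 0.0001
grasp_force: 0.0
```

Request:
apply_moves:
  deltas:
    - {"x": 0.2,"y": 0,"z": 0,"wx": 0,"wy": 0,"wz": 0}
    - {"x": 0.2,"y": 0,"z": 0,"wx": 0,"wy": 0,"wz": 0}
    - {"x": 0.2,"y": 0,"z": 0,"wx": 0,"wy": 0,"wz": 0}
    - {"x": 0.2,"y": 0,"z": 0,"wx": 0,"wy": 0,"wz": 0}
    - {"x": 0.2,"y": 0,"z": 0,"wx": 0,"wy": 0,"wz": 0}

```text
clock: 15.8
position: [0.4301, -0.2062, 0.1949]
orientation: [2.333, 2.104, -0.0]
wrist_force: [-0.3, -3.7, -0.2]
opening: 0.0001
grasp_force: 0.0
```

Request:
apply_moves:
  deltas:
    - {"x": 0.2,"y": 0,"z": 0,"wx": 0,"wy": 0,"wz": 0}
    - {"x": 0.2,"y": 0,"z": 0,"wx": 0,"wy": 0,"wz": 0}
    - {"x": 0.2,"y": 0,"z": 0,"wx": 0,"wy": 0,"wz": 0}
    - {"x": 0.2,"y": 0,"z": 0,"wx": 0,"wy": 0,"wz": 0}
    - {"x": 0.2,"y": 0,"z": 0,"wx": 0,"wy": 0,"wz": 0}

```text
clock: 16.3
position: [0.4311, -0.1962, 0.1949]
orientation: [2.333, 2.104, -0.0]
wrist_force: [0.1, -3.5, -0.5]
opening: 0.0001
grasp_force: 0.0
```

Contact came near TCP y −0.207, and sliding takes about 3.5 N. I'll push on up to the flap.

Request:
apply_moves:
  deltas:
    - {"x": 0.4,"y": 0,"z": 0,"wx": 0,"wy": 0,"wz": 0}
    - {"x": 0.5,"y": 0,"z": 0,"wx": 0,"wy": 0,"wz": 0}
    - {"x": 0.5,"y": 0,"z": 0,"wx": 0,"wy": 0,"wz": 0}
    - {"x": 0.5,"y": 0,"z": 0,"wx": 0,"wy": 0,"wz": 0}
    - {"x": 0.5,"y": 0,"z": 0,"wx": 0,"wy": 0,"wz": 0}
    - {"x": 0.5,"y": 0,"z": 0,"wx": 0,"wy": 0,"wz": 0}
    - {"x": 0.5,"y": 0,"z": 0,"wx": 0,"wy": 0,"wz": 0}
    - {"x": 0.5,"y": 0,"z": 0,"wx": 0,"wy": 0,"wz": 0}
    - {"x": 0.4,"y": 0,"z": 0,"wx": 0,"wy": 0,"wz": 0}
    - {"x": 0.4,"y": 0,"z": 0,"wx": 0,"wy": 0,"wz": 0}

```text
clock: 17.3
position: [0.436, -0.1492, 0.1949]
orientation: [2.333, 2.104, -0.0]
wrist_force: [-0.3, -3.1, -0.3]
opening: 0.0002
grasp_force: 0.0
```

Request:
apply_moves:
  deltas:
    - {"x": 0.4,"y": 0,"z": 0,"wx": 0,"wy": 0,"wz": 0}
    - {"x": 0.4,"y": 0,"z": 0,"wx": 0,"wy": 0,"wz": 0}
    - {"x": 0.4,"y": 0,"z": 0,"wx": 0,"wy": 0,"wz": 0}
    - {"x": 0.4,"y": 0,"z": 0,"wx": 0,"wy": 0,"wz": 0}
    - {"x": 0.4,"y": 0,"z": 0,"wx": 0,"wy": 0,"wz": 0}
    - {"x": 0.4,"y": 0,"z": 0,"wx": 0,"wy": 0,"wz": 0}
    - {"x": 0.4,"y": 0,"z": 0,"wx": 0,"wy": 0,"wz": 0}
    - {"x": 0.4,"y": 0,"z": 0,"wx": 0,"wy": 0,"wz": 0}

```text
clock: 18.1
position: [0.4392, -0.1175, 0.1949]
orientation: [2.333, 2.104, -0.0]
wrist_force: [-0.7, -4.5, -0.7]
opening: -0.0002
grasp_force: 0.0
```

Request:
apply_moves:
  deltas:
    - {"x": 0.4,"y": 0,"z": 0,"wx": 0,"wy": 0,"wz": 0}
    - {"x": 0.4,"y": 0,"z": 0,"wx": 0,"wy": 0,"wz": 0}
    - {"x": 0.4,"y": 0,"z": 0,"wx": 0,"wy": 0,"wz": 0}
    - {"x": 0.4,"y": 0,"z": 0,"wx": 0,"wy": 0,"wz": 0}
    - {"x": 0.4,"y": 0,"z": 0,"wx": 0,"wy": 0,"wz": 0}
    - {"x": 0.4,"y": 0,"z": 0,"wx": 0,"wy": 0,"wz": 0}
    - {"x": 0.4,"y": 0,"z": 0,"wx": 0,"wy": 0,"wz": 0}
    - {"x": 0.4,"y": 0,"z": 0,"wx": 0,"wy": 0,"wz": 0}

```text
clock: 18.9
position: [0.4425, -0.0856, 0.1949]
orientation: [2.333, 2.104, -0.0]
wrist_force: [0.2, -4.6, -0.2]
opening: -0.0001
grasp_force: 0.0
```

Request:
apply_moves:
  deltas:
    - {"x": 0.4,"y": 0,"z": 0,"wx": 0,"wy": 0,"wz": 0}
    - {"x": 0.4,"y": 0,"z": 0,"wx": 0,"wy": 0,"wz": 0}
    - {"x": 0.4,"y": 0,"z": 0,"wx": 0,"wy": 0,"wz": 0}
    - {"x": 0.4,"y": 0,"z": 0,"wx": 0,"wy": 0,"wz": 0}
    - {"x": 0.4,"y": 0,"z": 0,"wx": 0,"wy": 0,"wz": 0}
    - {"x": 0.4,"y": 0,"z": 0,"wx": 0,"wy": 0,"wz": 0}
    - {"x": 0.4,"y": 0,"z": 0,"wx": 0,"wy": 0,"wz": 0}
    - {"x": 0.4,"y": 0,"z": 0,"wx": 0,"wy": 0,"wz": 0}
    - {"x": 0.4,"y": 0,"z": 0,"wx": 0,"wy": 0,"wz": 0}
    - {"x": 0.4,"y": 0,"z": 0,"wx": 0,"wy": 0,"wz": 0}

```text
clock: 19.9
position: [0.4466, -0.0459, 0.1949]
orientation: [2.333, 2.104, -0.001]
wrist_force: [-1.0, -5.8, 0.1]
opening: 0.0001
grasp_force: 0.0
```

Run:
```python
from h import *
for c in ["scene","side"]:
    im,P,K,T=pts(c)
    roof=P[(P[...,2]>.203)&(P[...,2]<.218)&(P[...,1]>.15)&(P[...,1]<.6)&(P[...,0]<.65)&(P[...,0]>.3)]
    r=cv2.minAreaRect((roof[:,:2]*1000).astype(np.float32)); print(c,r,cv2.boxPoints(r).round())
    if c=="scene": save(cv2.resize(im[90:240,230:480],(800,480),interpolation=cv2.INTER_CUBIC),"mid.png")
go([.45,.02,.195],-5.9)
```

```text
scene ((481.8186950683594, 348.81024169921875), (308.0258483886719, 256.02099609375), 84.3349838256836) [[339. 208.]
 [594. 183.]
 [624. 489.]
 [370. 515.]]
side ((481.9694519042969, 351.12353515625), (303.5680847167969, 258.1703796386719), 84.21994018554688) [[338. 213.]
 [595. 187.]
 [626. 489.]
 [369. 515.]]
t 20.0 pos [ 0.4466 -0.0456  0.1949] F [-0.08 -1.85 -0.88] open -0.0001 yaw_y -5.87 tilt [-0.0001  0.0004]
shift cm [ 6.56 -0.33 -0.01] wz 0.0
```

View pics/mid.png

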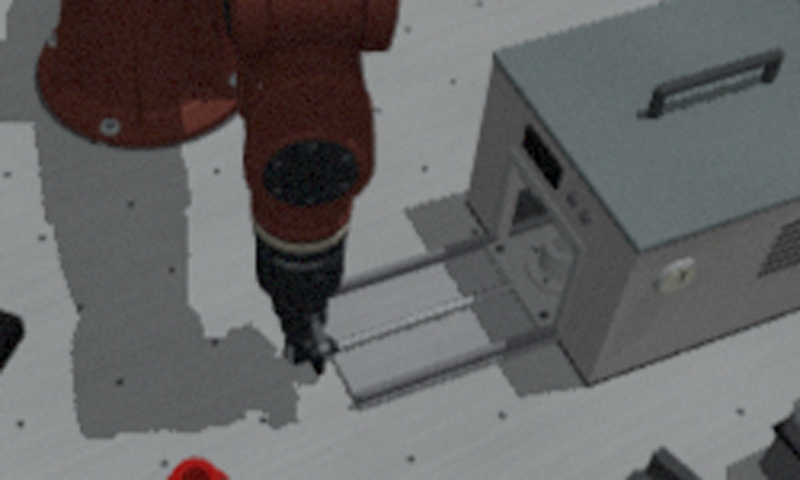

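The scene view shows the carrier entering with the flap swung in, and the arm clear of the cabinet. The front face is at y ≈ 0.199 on the lane, so the earliest backstop contact is at TCP y ≈ 0.035. I'll advance to about 0.028, then feel my way.

Request:
apply_moves:
  deltas:
    - {"x": 0.4,"y": 0,"z": 0,"wx": 0,"wy": 0,"wz": 0}
    - {"x": 0.4,"y": 0,"z": 0,"wx": 0,"wy": 0,"wz": 0}
    - {"x": 0.4,"y": 0,"z": 0,"wx": 0,"wy": 0,"wz": 0}
    - {"x": 0.4,"y": 0,"z": 0,"wx": 0,"wy": 0,"wz": 0}
    - {"x": 0.4,"y": 0,"z": 0,"wx": 0,"wy": 0,"wz": 0}
    - {"x": 0.4,"y": 0,"z": 0,"wx": 0,"wy": 0,"wz": 0}
    - {"x": 0.4,"y": 0,"z": 0,"wx": 0,"wy": 0,"wz": 0}
    - {"x": 0.4,"y": 0,"z": 0,"wx": 0,"wy": 0,"wz": 0}
    - {"x": 0.4,"y": 0,"z": 0,"wx": 0,"wy": 0,"wz": 0}
    - {"x": 0.4,"y": 0,"z": 0,"wx": 0,"wy": 0,"wz": 0}
    - {"x": 0.4,"y": 0,"z": 0,"wx": 0,"wy": 0,"wz": 0}
    - {"x": 0.4,"y": 0,"z": 0,"wx": 0,"wy": 0,"wz": 0}
    - {"x": 0.4,"y": 0,"z": 0,"wx": 0,"wy": 0,"wz": 0}
    - {"x": 0.4,"y": 0,"z": 0,"wx": 0,"wy": 0,"wz": 0}
    - {"x": 0.4,"y": 0,"z": 0,"wx": 0,"wy": 0,"wz": 0}
    - {"x": 0.4,"y": 0,"z": 0,"wx": 0,"wy": 0,"wz": 0}
    - {"x": 0.4,"y": 0,"z": 0,"wx": 0,"wy": 0,"wz": 0}
    - {"x": 0.3,"y": 0,"z": 0,"wx": 0,"wy": 0,"wz": 0}
    - {"x": 0.2,"y": 0,"z": 0,"wx": 0,"wy": 0,"wz": 0}

```text
clock: 21.9
position: [0.454, 0.0266, 0.1948]
orientation: [-2.333, -2.104, 0.001]
wrist_force: [-0.5, -5.6, 0.8]
opening: -0.0002
grasp_force: 0.0
```

Request:
apply_moves:
  deltas:
    - {"x": 0.1,"y": 0,"z": 0,"wx": 0,"wy": 0,"wz": 0}
    - {"x": 0.1,"y": 0,"z": 0,"wx": 0,"wy": 0,"wz": 0}
    - {"x": 0.1,"y": 0,"z": 0,"wx": 0,"wy": 0,"wz": 0}

```text
clock: 22.2
position: [0.4543, 0.0294, 0.1949]
orientation: [2.333, 2.104, -0.001]
wrist_force: [-0.5, -4.8, 0.1]
opening: -0.0001
grasp_force: 0.0
```

Request:
apply_moves:
  deltas:
    - {"x": 0.07,"y": 0,"z": 0,"wx": 0,"wy": 0,"wz": 0}
    - {"x": 0.07,"y": 0,"z": 0,"wx": 0,"wy": 0,"wz": 0}
    - {"x": 0.07,"y": 0,"z": 0,"wx": 0,"wy": 0,"wz": 0}
    - {"x": 0.07,"y": 0,"z": 0,"wx": 0,"wy": 0,"wz": 0}

```text
clock: 22.6
position: [0.4546, 0.0322, 0.1949]
orientation: [2.333, 2.104, -0.001]
wrist_force: [-1.8, -5.7, -0.1]
opening: -0.0001
grasp_force: 0.0
```

Request:
apply_moves:
  deltas:
    - {"x": 0.07,"y": 0,"z": 0,"wx": 0,"wy": 0,"wz": 0}
    - {"x": 0.07,"y": 0,"z": 0,"wx": 0,"wy": 0,"wz": 0}
    - {"x": 0.06,"y": 0,"z": 0,"wx": 0,"wy": 0,"wz": 0}

```text
clock: 22.9
position: [0.4548, 0.0343, 0.1949]
orientation: [-2.333, -2.104, 0.0]
wrist_force: [-0.8, -3.9, -0.4]
opening: -0.0002
grasp_force: 0.0
```

Request:
apply_moves:
  deltas:
    - {"x": 0.07,"y": 0,"z": 0,"wx": 0,"wy": 0,"wz": 0}
    - {"x": 0.07,"y": 0,"z": 0,"wx": 0,"wy": 0,"wz": 0}
    - {"x": 0.06,"y": 0,"z": 0,"wx": 0,"wy": 0,"wz": 0}

```text
clock: 23.2
position: [0.4551, 0.0363, 0.1948]
orientation: [-2.333, -2.104, 0.0]
wrist_force: [0.2, -4.0, 0.8]
opening: -0.0003
grasp_force: 0.0
```

Request:
apply_moves:
  deltas:
    - {"x": 0.07,"y": 0,"z": 0,"wx": 0,"wy": 0,"wz": 0}
    - {"x": 0.07,"y": 0,"z": 0,"wx": 0,"wy": 0,"wz": 0}
    - {"x": 0.06,"y": 0,"z": 0,"wx": 0,"wy": 0,"wz": 0}

```text
clock: 23.5
position: [0.4553, 0.0383, 0.1948]
orientation: [-2.333, -2.104, 0.0]
wrist_force: [0.2, -4.2, 0.6]
opening: 0.0
grasp_force: 0.0
```

Request:
apply_moves:
  deltas:
    - {"x": 0.07,"y": 0,"z": 0,"wx": 0,"wy": 0,"wz": 0}
    - {"x": 0.07,"y": 0,"z": 0,"wx": 0,"wy": 0,"wz": 0}
    - {"x": 0.06,"y": 0,"z": 0,"wx": 0,"wy": 0,"wz": 0}

```text
clock: 23.8
position: [0.4555, 0.0403, 0.1949]
orientation: [2.333, 2.104, -0.0]
wrist_force: [0.1, -3.7, -0.3]
opening: -0.0002
grasp_force: 0.0
```

Request:
apply_moves:
  deltas:
    - {"x": 0.07,"y": 0,"z": 0,"wx": 0,"wy": 0,"wz": 0}
    - {"x": 0.07,"y": 0,"z": 0,"wx": 0,"wy": 0,"wz": 0}
    - {"x": 0.06,"y": 0,"z": 0,"wx": 0,"wy": 0,"wz": 0}

```text
clock: 24.1
position: [0.4557, 0.0423, 0.1949]
orientation: [2.333, 2.104, -0.0]
wrist_force: [-0.9, -3.4, 0.1]
opening: 0.0001
grasp_force: 0.0
```

Request:
apply_moves:
  deltas:
    - {"x": 0.07,"y": 0,"z": 0,"wx": 0,"wy": 0,"wz": 0}
    - {"x": 0.07,"y": 0,"z": 0,"wx": 0,"wy": 0,"wz": 0}
    - {"x": 0.06,"y": 0,"z": 0,"wx": 0,"wy": 0,"wz": 0}

```text
clock: 24.4
position: [0.4559, 0.0443, 0.1949]
orientation: [2.333, 2.104, -0.0]
wrist_force: [0.7, -4.2, -0.7]
opening: -0.0002
grasp_force: 0.0
```

Request:
apply_moves:
  deltas:
    - {"x": 0.07,"y": 0,"z": 0,"wx": 0,"wy": 0,"wz": 0}
    - {"x": 0.07,"y": 0,"z": 0,"wx": 0,"wy": 0,"wz": 0}
    - {"x": 0.06,"y": 0,"z": 0,"wx": 0,"wy": 0,"wz": 0}

```text
clock: 24.7
position: [0.4561, 0.0463, 0.1949]
orientation: [2.333, 2.104, -0.0]
wrist_force: [0.3, -3.6, 0.6]
opening: -0.0001
grasp_force: 0.0
```

Request:
apply_moves:
  deltas:
    - {"x": 0.07,"y": 0,"z": 0,"wx": 0,"wy": 0,"wz": 0}
    - {"x": 0.07,"y": 0,"z": 0,"wx": 0,"wy": 0,"wz": 0}
    - {"x": 0.06,"y": 0,"z": 0,"wx": 0,"wy": 0,"wz": 0}

```text
clock: 25.0
position: [0.4564, 0.0482, 0.1949]
orientation: [2.333, 2.104, -0.0]
wrist_force: [0.4, -3.9, 0.7]
opening: 0.0002
grasp_force: 0.0
```

Request:
apply_moves:
  deltas:
    - {"x": 0.07,"y": 0,"z": 0,"wx": 0,"wy": 0,"wz": 0}
    - {"x": 0.07,"y": 0,"z": 0,"wx": 0,"wy": 0,"wz": 0}
    - {"x": 0.06,"y": 0,"z": 0,"wx": 0,"wy": 0,"wz": 0}

```text
clock: 25.3
position: [0.4566, 0.0502, 0.1949]
orientation: [2.333, 2.104, -0.0]
wrist_force: [-0.3, -3.3, 0.9]
opening: 0.0001
grasp_force: 0.0
```

Request:
apply_moves:
  deltas:
    - {"x": 0.07,"y": 0,"z": 0,"wx": 0,"wy": 0,"wz": 0}
    - {"x": 0.07,"y": 0,"z": 0,"wx": 0,"wy": 0,"wz": 0}
    - {"x": 0.06,"y": 0,"z": 0,"wx": 0,"wy": 0,"wz": 0}

```text
clock: 25.6
position: [0.4568, 0.0522, 0.1948]
orientation: [2.333, 2.104, -0.0]
wrist_force: [-0.2, -3.2, 0.1]
opening: -0.0003
grasp_force: 0.0
```

Request:
apply_moves:
  deltas:
    - {"x": 0.07,"y": 0,"z": 0,"wx": 0,"wy": 0,"wz": 0}
    - {"x": 0.07,"y": 0,"z": 0,"wx": 0,"wy": 0,"wz": 0}
    - {"x": 0.06,"y": 0,"z": 0,"wx": 0,"wy": 0,"wz": 0}

```text
clock: 25.9
position: [0.457, 0.0542, 0.1949]
orientation: [2.333, 2.104, -0.0]
wrist_force: [-1.4, -4.0, 0.3]
opening: -0.0001
grasp_force: 0.0
```

Request:
apply_moves:
  deltas:
    - {"x": 0.07,"y": 0,"z": 0,"wx": 0,"wy": 0,"wz": 0}
    - {"x": 0.07,"y": 0,"z": 0,"wx": 0,"wy": 0,"wz": 0}
    - {"x": 0.06,"y": 0,"z": 0,"wx": 0,"wy": 0,"wz": 0}

```text
clock: 26.2
position: [0.4572, 0.0562, 0.1949]
orientation: [2.333, 2.104, -0.0]
wrist_force: [-0.1, -4.5, 0.5]
opening: 0.0001
grasp_force: 0.0
```

Request:
apply_moves:
  deltas:
    - {"x": 0.07,"y": 0,"z": 0,"wx": 0,"wy": 0,"wz": 0}
    - {"x": 0.07,"y": 0,"z": 0,"wx": 0,"wy": 0,"wz": 0}
    - {"x": 0.06,"y": 0,"z": 0,"wx": 0,"wy": 0,"wz": 0}

```text
clock: 26.5
position: [0.4574, 0.0582, 0.1949]
orientation: [2.333, 2.104, -0.0]
wrist_force: [-0.1, -3.2, -0.1]
opening: -0.0002
grasp_force: 0.0
```

Request:
apply_moves:
  deltas:
    - {"x": 0.07,"y": 0,"z": 0,"wx": 0,"wy": 0,"wz": 0}
    - {"x": 0.07,"y": 0,"z": 0,"wx": 0,"wy": 0,"wz": 0}
    - {"x": 0.06,"y": 0,"z": 0,"wx": 0,"wy": 0,"wz": 0}

```text
clock: 26.8
position: [0.4576, 0.0602, 0.1948]
orientation: [2.333, 2.104, -0.0]
wrist_force: [-0.4, -3.5, 0.7]
opening: 0.0002
grasp_force: 0.0
```

Request:
apply_moves:
  deltas:
    - {"x": 0.07,"y": 0,"z": 0,"wx": 0,"wy": 0,"wz": 0}
    - {"x": 0.07,"y": 0,"z": 0,"wx": 0,"wy": 0,"wz": 0}
    - {"x": 0.06,"y": 0,"z": 0,"wx": 0,"wy": 0,"wz": 0}

```text
clock: 27.1
position: [0.4578, 0.0622, 0.1949]
orientation: [2.333, 2.104, -0.0]
wrist_force: [0.1, -3.8, 1.3]
opening: -0.0001
grasp_force: 0.0
```

Request:
apply_moves:
  deltas:
    - {"x": 0.07,"y": 0,"z": 0,"wx": 0,"wy": 0,"wz": 0}
    - {"x": 0.07,"y": 0,"z": 0,"wx": 0,"wy": 0,"wz": 0}
    - {"x": 0.06,"y": 0,"z": 0,"wx": 0,"wy": 0,"wz": 0}

```text
clock: 27.4
position: [0.458, 0.0641, 0.1949]
orientation: [2.333, 2.104, -0.0]
wrist_force: [-0.5, -4.0, -0.1]
opening: -0.0001
grasp_force: 0.0
```

Request:
apply_moves:
  deltas:
    - {"x": 0.07,"y": 0,"z": 0,"wx": 0,"wy": 0,"wz": 0}
    - {"x": 0.07,"y": 0,"z": 0,"wx": 0,"wy": 0,"wz": 0}
    - {"x": 0.06,"y": 0,"z": 0,"wx": 0,"wy": 0,"wz": 0}

```text
clock: 27.7
position: [0.4582, 0.0661, 0.1949]
orientation: [2.333, 2.104, -0.0]
wrist_force: [-0.7, -4.4, -0.0]
opening: -0.0001
grasp_force: 0.0
```

Request:
apply_moves:
  deltas:
    - {"x": 0.07,"y": 0,"z": 0,"wx": 0,"wy": 0,"wz": 0}
    - {"x": 0.07,"y": 0,"z": 0,"wx": 0,"wy": 0,"wz": 0}
    - {"x": 0.06,"y": 0,"z": 0,"wx": 0,"wy": 0,"wz": 0}

```text
clock: 28.0
position: [0.4584, 0.0681, 0.1948]
orientation: [2.333, 2.104, -0.0]
wrist_force: [-1.0, -4.0, 0.9]
opening: 0.0001
grasp_force: 0.0
```

Request:
apply_moves:
  deltas:
    - {"x": 0.07,"y": 0,"z": 0,"wx": 0,"wy": 0,"wz": 0}
    - {"x": 0.07,"y": 0,"z": 0,"wx": 0,"wy": 0,"wz": 0}
    - {"x": 0.06,"y": 0,"z": 0,"wx": 0,"wy": 0,"wz": 0}

```text
clock: 28.3
position: [0.4586, 0.0701, 0.1949]
orientation: [2.333, 2.104, -0.0]
wrist_force: [-0.1, -2.5, 0.7]
opening: -0.0001
grasp_force: 0.0
```

Request:
apply_moves:
  deltas:
    - {"x": 0.07,"y": 0,"z": 0,"wx": 0,"wy": 0,"wz": 0}
    - {"x": 0.07,"y": 0,"z": 0,"wx": 0,"wy": 0,"wz": 0}
    - {"x": 0.06,"y": 0,"z": 0,"wx": 0,"wy": 0,"wz": 0}

```text
clock: 28.6
position: [0.4588, 0.0721, 0.1949]
orientation: [2.333, 2.104, -0.0]
wrist_force: [0.0, -3.4, 0.8]
opening: -0.0001
grasp_force: 0.0
```

Request:
apply_moves:
  deltas:
    - {"x": 0.07,"y": 0,"z": 0,"wx": 0,"wy": 0,"wz": 0}
    - {"x": 0.07,"y": 0,"z": 0,"wx": 0,"wy": 0,"wz": 0}
    - {"x": 0.06,"y": 0,"z": 0,"wx": 0,"wy": 0,"wz": 0}

```text
clock: 28.9
position: [0.459, 0.0741, 0.1949]
orientation: [2.333, 2.104, -0.0]
wrist_force: [-0.0, -3.4, 0.4]
opening: 0.0004
grasp_force: 0.0
```

Request:
apply_moves:
  deltas:
    - {"x": 0.07,"y": 0,"z": 0,"wx": 0,"wy": 0,"wz": 0}
    - {"x": 0.07,"y": 0,"z": 0,"wx": 0,"wy": 0,"wz": 0}
    - {"x": 0.06,"y": 0,"z": 0,"wx": 0,"wy": 0,"wz": 0}

```text
clock: 29.2
position: [0.4592, 0.0756, 0.1949]
orientation: [2.332, 2.103, -0.003]
wrist_force: [-2.3, -10.5, 1.1]
opening: -0.0
grasp_force: 0.0
```

The force jumped to 10.5 N and the tool lags by 0.5 mm, so this is the backstop, taking about 7 N, below its slip load. I'll back off straight and rise.

Request:
apply_moves:
  deltas:
    - {"x": 0,"y": 0,"z": 0,"wx": 0,"wy": 0,"wz": 0}
    - {"x": -0.05,"y": 0,"z": 0,"wx": 0,"wy": 0,"wz": 0}
    - {"x": -0.1,"y": 0,"z": 0,"wx": 0,"wy": 0,"wz": 0}
    - {"x": -0.5,"y": 0,"z": 0,"wx": 0,"wy": 0,"wz": 0}
    - {"x": -1.5,"y": 0,"z": 0,"wx": 0,"wy": 0,"wz": 0}
    - {"x": -2,"y": 0,"z": 0,"wx": 0,"wy": 0,"wz": 0}
    - {"x": -2,"y": 0,"z": -1,"wx": 0,"wy": 0,"wz": 0}
    - {"x": -2,"y": 0,"z": -3,"wx": 0,"wy": 0,"wz": 0}
    - {"x": -1,"y": 0,"z": -4,"wx": 0,"wy": 0,"wz": 0}
    - {"x": 0,"y": 0,"z": -4,"wx": 0,"wy": 0,"wz": 0}
    - {"x": 0,"y": 0,"z": -4,"wx": 0,"wy": 0,"wz": 0}
    - {"x": 0,"y": 0,"z": 0,"wx": 0,"wy": 0,"wz": 0}
    - {"x": 0,"y": 0,"z": 0,"wx": 0,"wy": 0,"wz": 0}

```text
clock: 30.5
position: [0.4501, -0.0151, 0.3556]
orientation: [2.332, 2.103, 0.002]
wrist_force: [-1.4, 0.3, -1.4]
opening: -0.0003
grasp_force: 0.0
```

Run:
```python
from h import *
im,P,K,T=pts("wrist")
g=P[(P[...,2]>.055)&(P[...,2]<.07)&(np.linalg.norm(P[...,:2]-[.46,.091],axis=-1)<.035)]
if len(g): print("grip top",len(g),cv2.minAreaRect((g[:,:2]*1000).astype(np.float32)),g[:,2].mean())
im2,P2,_,_=pts("scene")
a=cv2.resize(im,(400,300)); b=cv2.resize(im2[110:215,300:440],(400,300),interpolation=cv2.INTER_CUBIC)
save(np.hstack([a,b]),"end.png"); go([.46,.02,.36])
```

```text
grip top 498 ((459.07501220703125, 89.59878540039062), (8.091947555541992, 44.59439468383789), 85.62273406982422) 0.05805560392524596
t 30.6 pos [ 0.4496 -0.0149  0.3536] F [-0.43 -0.08 -0.22] open 0.0 yaw_y -5.89 tilt [-0.0014  0.0008]
shift cm [ 3.57  0.68 -0.63] wz None
```

View pics/end.png

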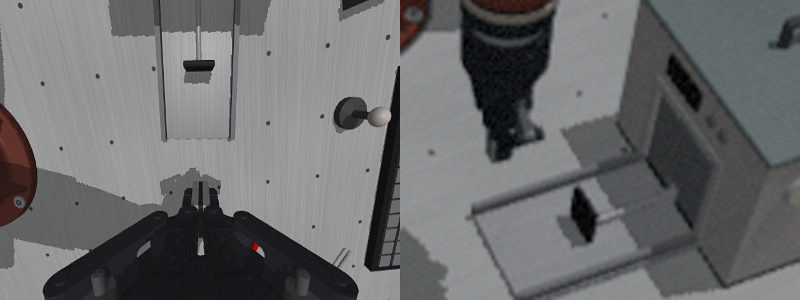

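The flap is shut, and only the rod and grip are outside. The grip is at y 0.090, about 110 mm in front of the port and inside the 87–147 mm band. The tool touches nothing.

```bash
python3 -c "
from rig import manip
print(manip.finish_job())"
```

```text
the job is handed in; nothing more can be done
None
```

The housing is seated flange down on the spigot, the carrier is home against the backstop (felt at a 10.5 N push, about 7 N on the stop), the flap is shut with only rod and grip outside, and the job was handed in at about 31 s; no verdict was returned.

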